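# Find the hidden catch of the clamp chest

### The arm

A 6-joint arm with a two-finger parallel gripper is mounted at the origin on the work surface. World frame = base frame: x ahead of the robot, y to its left, z up, the work surface at z = 0. Lengths are in mm, angles in rad, forces in N, time in s.
With the tool pointing down it reaches from about 325 to 850 mm from the base axis. Payload 4.4 kg.
Tool frame: the origin (TCP) lies at the very end of the fingers, on their centre line; the grasp point (between the pads) lies 19 mm behind it; z points along the fingers, y is the line along which they close (so a half turn about z gives the same grasp; the last joint's range is limited). The gripper opens to 94 mm and grips with 3 to 60 N. Pads are 16 mm wide; open, the fingers measure 119 mm over their backs; the gripper's body (75 mm by 177 mm) begins 78 mm behind the grasp point.
Start: joints at [1.137, 0.207, 1.542, -0, 1.393, -0.15], TCP at [160.461, 552.159, 205.447] pointing down, gripper open.
Joint ranges: [-2.73, 2.73], [-0.86, 2.22], [0.23, 2.46], [-1.11, 4.25], [0.08, 2.63], [-2.82, 2.82]. Speed limits (rad/s): [2.79, 2.79, 3.14, 3.14, 3.14, 3.14].

### API

Orientations are given as a rotation vector (axis times angle).
In Python, from bench import ctrl gives the robot as it stands. The module is installed in compiled form; this text tells all that it offers.
- The arm moves only by the tool apply_moves, never from a script. Its argument "series" is a list of rows, each an object of numbers: "dx", "dy", "dz": the shift along the tool's x, y, z normalised to -1 to 1, where 1 is 0.05 m; "roll": the turn about the tool's z normalised to -1 to 1, where 1 is 0.12 rad. In form: [{"dx": .., "dy": .., "dz": .., "roll": ..}, ...]. A call has 1 to 10 rows; each row shifts and turns the commanded pose from where the row before left it, along the tool's axes as they then stand; what a row does not reach is not made up. A row lasts 1/10 s, in which the tool goes at most 50 mm and 8.59 degrees, less where a joint would pass 70% of its speed; a pose out of reach is approached as far as the arm can. A call with a number of a shift or a turn outside -1 to 1 is refused whole. A call with a gripper value outside its range is refused whole. "claw" is the gripper's target within -1 to 1 (shut at 1, half-way at 0, fully open at -1), set as the call begins (left out, the last holds). The fingers move at their own pace and stop on an object; "newtons" is the grip in N (left out, the last holds). Time passes only in rows, so rows that do not move let the fingers close. It gives the time, the measured TCP pose, the force, the opening and the grip force at its end, in the units of the state.
- ctrl.observe(): the state, without advancing time (a new reading comes with each control period).
- ctrl.read_camera(name): name is "scene" or "side" or "wrist"; returns a dict with "frame" (400x640x3 uint8, blue, green, red), "depth" (400x640 float32, mm along the optical axis (not along the pixel's ray), 0 where there is no reading), "K" (3x3 intrinsics, pixels), "R" (3x3) and "t" (3): a world point X has camera coordinates R X + t; the wrist camera has in their place "tool_from_camera" (4x4, takes a point from camera to tool coordinates, whose origin is the TCP and whose axes are the flange's). Camera axes: x right, y down, z forward; pixel columns grow to the right and rows downward; lengths in mm; the calibration is good to about 2 mm. The wrist camera is an equidistant fisheye: a pixel r from the principal point sees the ray r / f radians off the axis. A picture is of the moment at which its call begins: read the wrist's pose just before it.
- ctrl.close_job(): hands the job in; it is judged then, once.
The state is a dict: "t": time; "q": joint angles; "qd": joint speeds; "joint_torque": joint torques, N m; "position": TCP position; "ee_rot": TCP orientation; "force": force on the tool from outside, world axes, zero at the start; "moment": the same for the moment, N m; "width": finger opening in mm; "gripper_force": force on a finger pad.
Only numpy, scipy, OpenCV 4.12 (cv2) and the standard library are available. Lean on these libraries where they do the work, as an engineer would, in place of code of your own. Each camera call takes 0.05 s, during which the arm holds its last target. There are 200 camera calls.

### The job

The luthier's clamp chest has no handle: one of the five wooden squares inlaid in its top is a concealed push catch that sits flush and looks just like the others. Feel across the squares with closed fingertips, pressing each from above, until one gives way, and push that one in so that the drawer springs open by itself; then let the catch come back up and move clear. Do not touch the drawer, and leave the jar, the clamps and the hammer where they are.

Things in the scene. Friction and masses are not known exactly. Their poses are not given: they have to be found in the camera images.
- chest: the clamp chest, a fixed brown wooden box, 240 mm deep in x, 330 mm wide in y, its flat top 130 mm above the bench; origin at the centre of its underside, x towards the drawer's side, z up
- panel (a point): centre of the middle one of five pale 50 x 50 mm wooden squares in the chest's top, level with it. z up, x towards the drawer's side, y along the row: centres at y = -108, -54, 0, +54, +108 mm in this frame, 4 mm level dark bars between. Any one may be the catch, which cannot be seen; the other four and the bars are rigid
- catch (a joint): how far the hidden catch square is pressed in, m: 0 flush, 0.006 fully in. It moves straight down on a spring (about 1.5 N to start, 4 N fully in) and comes back up when let go. The drawer is released at about 0.004
- drawer: the drawer with its pale front, 300 mm wide, 104 mm high, level with the chest's +x side when shut. Not to be touched. Axes as the chest's; its origin coincides with the chest's when shut (within 1 mm while latched) and moves along the chest's x with it, 70 mm when fully out. A spring throws it out within a second once the catch is pressed, and it stays out
- glue_jar: amber glue jar with a red lid, 56 mm across, 60 mm high, standing on the chest's top about 80 to 125 mm from the row of squares on its +x side; origin at the centre of its underside. Leave alone
- rib_clamp: black arc-shaped rib clamp with wooden pads, about 100 x 75 mm, 20 mm high, lying on the chest's top on the row's +x side; origin at the arc's centre, on its underside. Leave alone
- spool_clamp: wooden spool clamp, 34 mm across, 72 mm high, standing on the bench beside the chest at its +y end; origin at the centre of its underside. Leave alone
- hammer: hammer with a pale wooden handle, about 240 mm long, lying on the bench beside the chest at its -y end; origin on its underside. Leave alone

How it is judged (in metres and radians):
On the way, in this order (a step that is already met when the one before it is completed fails the run):
1. the catch is pushed in (value of joint catch above 0.003 m), for 0.05 s.
2. the drawer springs open (x of drawer in the frame of chest above 0.06 m), for 0.1 s.
At the end, for the whole second after the job is handed in: the drawer is at least 60 mm out and still, the catch is back within 1.5 mm of flush, and the jar, both clamps and the hammer rest within 20 mm of where they stood (x of drawer in the frame of chest above 0.06 m and value of joint catch below 0.0015 m and linear speed of each of drawer, glue_jar, rib_clamp, spool_clamp, hammer below 0.02 m/s and distance of each of glue_jar, rib_clamp, spool_clamp, hammer from where it was at the start of the episode below 0.02 m); the robot touches nothing.
It fails at once if a bystander is pushed, lifted or carried (more than 20 mm) (distance of any of glue_jar, rib_clamp, spool_clamp, hammer from where it was at the start of the episode above 0.02 m).
It fails at once if the drawer is touched by the robot, in place of springing out by itself (contact force between any of the fingers, the arm and drawer above 1.5 N).
It also fails if it takes over 42 s, if anything falls off the work surface, if the arm or the gripper's body presses on something with over 40 N, if the wrist force passes 120 N, or if a joint passes its speed limit or range.

## Working session

There is one attempt and no reset: what is moved stays moved. The work goes in short steps, Python scripts to look and compute and a tool call to move; the robot and the scene stay as the last step left them, time stands still between calls to the robot, and variables do not carry over. Pictures are saved under pics/ and viewed, at most 10 in all, crops included, and the job is handed in when it is done.

Besides the shell and the picture viewer there is one more tool, called after "Emit:" as a command line: name --argument value ..., lists and objects as JSON in quotes. apply_moves: Moves the arm, as the interface text tells. Its arguments: {"type":"object","properties":{"series":{"type":"array"},"claw":{"type":"number"},"newtons":{"type":"number"}},"required":["series"]}

```bash
mkdir -p pics
python3 - <<'E'
from bench import ctrl
import cv2,numpy as np
s=ctrl.observe();print(s)
for n in("scene","side"):
    d=ctrl.read_camera(n);cv2.imwrite(f"pics/{n}0.png",d["frame"]);np.savez(f"{n}0.npz",**{k:d[k] for k in d})
    print(n,d["K"],d["R"],d["t"])
E
```

```text
{'t': 0.0, 'q': array([ 1.13752293e+00,  2.07429224e-01,  1.54294046e+00, -2.82411754e-06,
        1.39352520e+00, -1.50471976e-01]), 'qd': array([-2.57641962e-05, -2.62663063e-04,  1.41344659e-04, -7.04320011e-04,
        1.32303365e-03, -8.95238910e-04]), 'joint_torque': array([-3.13804526e-05, -3.70872796e+01, -2.81420231e+01,  6.97576907e-02,
        3.60406260e-02, -1.48607910e-04]), 'position': array([160.10191095, 551.41187334, 204.29200864]), 'ee_rot': array([-0.44265057, -3.1095832 ,  0.00346391]), 'force': array([-0.44751181,  0.13056869,  1.16720945]), 'moment': array([ 0.01589712, -0.02751503,  0.00562125]), 'gripper_force': 0.0, 'width': 93.64749139308074}
scene [[469.78982334   0.         322.52297018]
 [  0.         469.78982334 197.77540035]
 [  0.           0.           1.        ]] [[-0.29134489  0.95658217 -0.00828964]
 [ 0.85824515  0.25754736 -0.44394213]
 [-0.42253215 -0.13645481 -0.89601711]] [ 127.42690222 -469.87397454 1515.50779113]
side [[481.97742563   0.         312.20604038]
 [  0.         481.97742563 197.11792214]
 [  0.           0.           1.        ]] [[ 0.14477498  0.98945841 -0.00350198]
 [ 0.85093666 -0.12631136 -0.50985511]
 [-0.50492276  0.0708343  -0.86025316]] [-131.98882384 -452.63353643 1394.40833483]
```

View pics/scene0.png

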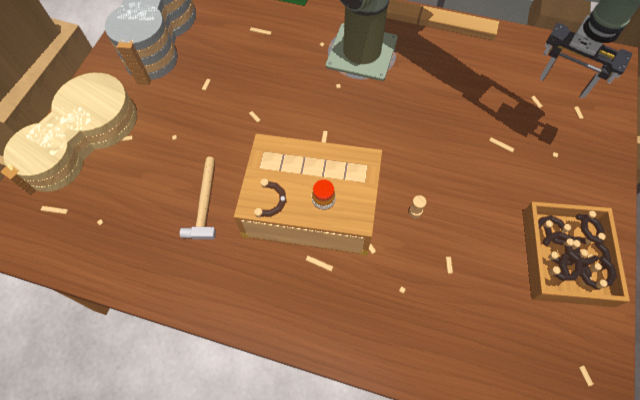

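View pics/side0.png

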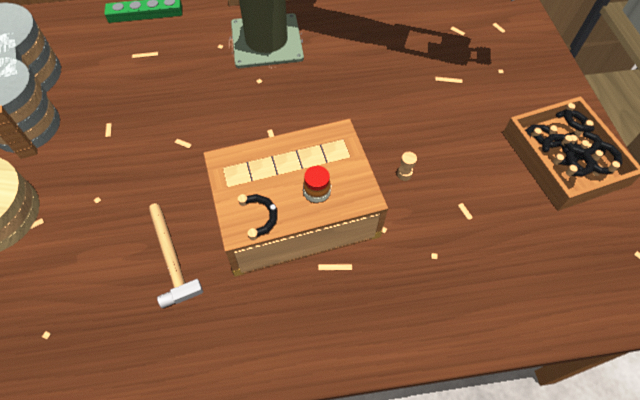

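Scene: the row of squares runs (271,161)–(356,173), with the jar at (323,193), the rib clamp at (270,198), and the drawer side facing away from the robot. Side: the row runs (236,175)–(338,151), with the jar at (317,182). Next I cast the pale squares onto z=130 from both views.

```bash
cat > h.py <<'E'
import numpy as np,cv2
def ray(d,uv,z):
    R,t,K=d["R"],d["t"],d["K"];c=-R.T@t
    v=(R.T@np.linalg.inv(K)@np.c_[uv,np.ones(len(uv))].T).T
    return c+v*((z-c[2])/v[:,2])[:,None]
E
python3 - <<'E'
from h import *
for n,(x0,y0,x1,y1) in dict(scene=(252,145,378,188),side=(214,132,358,192)).items():
    d=np.load(n+"0.npz");f=d["frame"];m=np.zeros(f.shape[:2],np.uint8)
    sub=f[y0:y1,x0:x1].astype(int)
    m[y0:y1,x0:x1]=((sub[...,0]>125)&(sub[...,1]>170))*255
    k,l,st,ce=cv2.connectedComponentsWithStats(m,connectivity=4)
    g=[i for i in range(1,k) if st[i,4]>60]
    print(n,[(st[i,4],ce[i].round(1)) for i in g])
    P=ray(d,np.array([ce[i] for i in g]),130);print(P.round(1))
    for i in g:
        v,u=np.nonzero(l==i)
        z=d["depth"][v,u];C=np.c_[u,v,np.ones(len(u))]@np.linalg.inv(d["K"]).T*z[:,None]
        W=(C-d["t"])@d["R"];print("depth median",np.median(W,0).round(1))
    mm=np.isin(l,g).astype(np.uint8)
    v,u=np.nonzero(mm);Q=ray(d,np.c_[u,v].astype(float),130)[:,:2].astype(np.float32)
    r=cv2.minAreaRect(Q);print(r)
    # jar red lid, z=60+130
    b=f.astype(int);red=(b[...,2]>180)&(b[...,1]<60)&(b[...,0]<60);v,u=np.nonzero(red);
    print("jar",ray(d,np.c_[u,v].mean(0)[None],188).round(1),len(u))
E
```

```text
scene [(np.int32(329), array([270.9, 160.9])), (np.int32(328), array([291.9, 163.6])), (np.int32(334), array([313.1, 166.3])), (np.int32(335), array([334.4, 169.3])), (np.int32(338), array([355.7, 172.1]))]
[[ 537.6 -104.7  130. ]
 [ 529.8  -51.4  130. ]
 [ 522.1    2.2  130. ]
 [ 514.9   55.8  130. ]
 [ 507.6  108.9  130. ]]
depth median [ 537.8 -104.7  129.9]
depth median [530.2 -51.3 130. ]
depth median [522.    1.9 130. ]
depth median [515.5  56.1 130.2]
depth median [508.  108.8 130.2]
((522.7183837890625, 2.231689453125), (51.11347961425781, 265.1619567871094), 7.677593231201172)
jar [[604.2  53.9 188. ]] 247
side [(np.int32(431), array([335.5, 150.6])), (np.int32(442), array([311.3, 156.3])), (np.int32(452), array([286.8, 162.3])), (np.int32(464), array([261.9, 168.2])), (np.int32(476), array([236.6, 174.3]))]
[[ 508.9  109.9  130. ]
 [ 516.1   56.4  130. ]
 [ 523.8    3.   130. ]
 [ 531.1  -50.4  130. ]
 [ 538.6 -104.   130. ]]
depth median [508.7 109.7 129.6]
depth median [516.3  56.4 129.6]
depth median [523.7   2.9 129.5]
depth median [530.7 -50.4 129.6]
depth median [ 538.5 -104.1  129.5]
((522.9035034179688, 2.495269775390625), (50.51276779174805, 266.51611328125), 7.932360649108887)
jar [[605.2  53.8 188. ]] 387
```

Emit:
apply_moves --series '[{"dx": -0.65,"dy": -0.465},{"dx": -0.65,"dy": -0.465},{"dx": -0.65,"dy": -0.465},{"dx": -0.65,"dy": -0.465},{"dx": -0.65,"dy": -0.465},{"dx": -0.65,"dy": -0.465},{"dx": -0.65,"dy": -0.465},{"dx": -0.65,"dy": -0.465},{"dx": -0.65,"dy": -0.465},{"dx": -0.65,"dy": -0.465}]' --claw 1 --newtons 20

```text
invalid input
```

Emit:
apply_moves --series '[{"dx": -0.65,"dy": -0.465,"dz": 0,"roll": 0},{"dx": -0.65,"dy": -0.465,"dz": 0,"roll": 0},{"dx": -0.65,"dy": -0.465,"dz": 0,"roll": 0},{"dx": -0.65,"dy": -0.465,"dz": 0,"roll": 0},{"dx": -0.65,"dy": -0.465,"dz": 0,"roll": 0},{"dx": -0.65,"dy": -0.465,"dz": 0,"roll": 0},{"dx": -0.65,"dy": -0.465,"dz": 0,"roll": 0},{"dx": -0.65,"dy": -0.465,"dz": 0,"roll": 0},{"dx": -0.65,"dy": -0.465,"dz": 0,"roll": 0},{"dx": -0.65,"dy": -0.465,"dz": 0,"roll": 0}]' --claw 1 --newtons 20

```text
t: 1.1
position: [408.1, 236.7, 205.1]
ee_rot: [-0.443, -3.11, 0.0]
force: [0.0, 0.4, 0.1]
width: 17.5
gripper_force: 0.0
```

Emit:
apply_moves --series '[{"dx": -0.662,"dy": -0.478,"dz": 0,"roll": 0},{"dx": -0.662,"dy": -0.478,"dz": 0,"roll": 0},{"dx": -0.662,"dy": -0.478,"dz": 0,"roll": 0},{"dx": -0.662,"dy": -0.478,"dz": 0,"roll": 0},{"dx": 0,"dy": 0,"dz": 0.6,"roll": 0},{"dx": 0,"dy": 0,"dz": 0.5,"roll": 0},{"dx": 0,"dy": 0,"dz": 0.2,"roll": 0},{"dx": 0,"dy": 0,"dz": 0,"roll": 0},{"dx": 0,"dy": 0,"dz": 0,"roll": 0}]'

```text
t: 2.0
position: [508.5, 109.8, 141.1]
ee_rot: [0.442, 3.11, 0.0]
force: [0.1, 0.3, 0.8]
width: 0.5
gripper_force: 0.0
```

Now down in 1 mm rows to about 129.

Emit:
apply_moves --series '[{"dx": 0,"dy": 0,"dz": 0.1,"roll": 0},{"dx": 0,"dy": 0,"dz": 0.06,"roll": 0},{"dx": 0,"dy": 0,"dz": 0.02,"roll": 0},{"dx": 0,"dy": 0,"dz": 0.02,"roll": 0},{"dx": 0,"dy": 0,"dz": 0.02,"roll": 0},{"dx": 0,"dy": 0,"dz": 0,"roll": 0}]'

```text
t: 2.6
position: [508.3, 109.6, 130.3]
ee_rot: [0.443, 3.11, 0.0]
force: [-2.2, -0.0, 5.1]
width: 0.2
gripper_force: 2.3
```

Emit:
apply_moves --series '[{"dx": 0,"dy": 0,"dz": 0.02,"roll": 0},{"dx": 0,"dy": 0,"dz": 0,"roll": 0}]'

```text
t: 2.8
position: [508.3, 109.6, 130.2]
ee_rot: [0.442, 3.11, 0.0]
force: [-4.4, 0.3, 10.0]
width: 0.6
gripper_force: 5.0
```

First square is rigid (10 N at 130.2). On to the next one.

Emit:
apply_moves --series '[{"dx": 0,"dy": 0,"dz": -0.2,"roll": 0},{"dx": -0.22,"dy": -0.492,"dz": 0,"roll": 0},{"dx": -0.22,"dy": -0.492,"dz": 0,"roll": 0},{"dx": 0,"dy": 0,"dz": 0,"roll": 0},{"dx": 0,"dy": 0,"dz": 0.1,"roll": 0},{"dx": 0,"dy": 0,"dz": 0.04,"roll": 0},{"dx": 0,"dy": 0,"dz": 0.02,"roll": 0},{"dx": 0,"dy": 0,"dz": 0.02,"roll": 0},{"dx": 0,"dy": 0,"dz": 0.02,"roll": 0},{"dx": 0,"dy": 0,"dz": 0,"roll": 0}]'

```text
t: 3.8
position: [515.0, 56.8, 130.2]
ee_rot: [-0.44, -3.109, 0.0]
force: [-5.8, -0.2, 12.5]
width: 0.9
gripper_force: 5.8
```

Rigid. Third square.

Emit:
apply_moves --series '[{"dx": 0,"dy": 0,"dz": -0.2,"roll": 0},{"dx": -0.22,"dy": -0.492,"dz": 0,"roll": 0},{"dx": -0.22,"dy": -0.492,"dz": 0,"roll": 0},{"dx": 0,"dy": 0,"dz": 0,"roll": 0},{"dx": 0,"dy": 0,"dz": 0.1,"roll": 0},{"dx": 0,"dy": 0,"dz": 0.04,"roll": 0},{"dx": 0,"dy": 0,"dz": 0.02,"roll": 0},{"dx": 0,"dy": 0,"dz": 0.02,"roll": 0},{"dx": 0,"dy": 0,"dz": 0.02,"roll": 0},{"dx": 0,"dy": 0,"dz": 0,"roll": 0}]'

```text
t: 4.8
position: [522.3, 3.7, 130.2]
ee_rot: [-0.44, -3.109, -0.0]
force: [-5.8, 1.3, 11.4]
width: 1.2
gripper_force: 5.8
```

Emit:
apply_moves --series '[{"dx": 0,"dy": 0,"dz": -0.2,"roll": 0},{"dx": -0.22,"dy": -0.492,"dz": 0,"roll": 0},{"dx": -0.22,"dy": -0.492,"dz": 0,"roll": 0},{"dx": 0,"dy": 0,"dz": 0,"roll": 0},{"dx": 0,"dy": 0,"dz": 0.1,"roll": 0},{"dx": 0,"dy": 0,"dz": 0.04,"roll": 0},{"dx": 0,"dy": 0,"dz": 0.02,"roll": 0},{"dx": 0,"dy": 0,"dz": 0.02,"roll": 0},{"dx": 0,"dy": 0,"dz": 0.02,"roll": 0},{"dx": 0,"dy": 0,"dz": 0,"roll": 0}]'

```text
t: 5.8
position: [529.7, -49.6, 128.7]
ee_rot: [-0.441, -3.109, -0.001]
force: [-3.5, 1.1, 4.3]
width: 0.6
gripper_force: 2.3
```

This one gives (128.7, 4 N). Push it in.

Emit:
apply_moves --series '[{"dx": 0,"dy": 0,"dz": 0.03,"roll": 0},{"dx": 0,"dy": 0,"dz": 0.03,"roll": 0},{"dx": 0,"dy": 0,"dz": 0.03,"roll": 0},{"dx": 0,"dy": 0,"dz": 0.02,"roll": 0},{"dx": 0,"dy": 0,"dz": 0,"roll": 0},{"dx": 0,"dy": 0,"dz": 0,"roll": 0}]'

```text
t: 6.4
position: [530.1, -49.8, 124.1]
ee_rot: [-0.442, -3.11, -0.002]
force: [-4.7, 3.5, 10.5]
width: 0.3
gripper_force: 5.2
```

Emit:
apply_moves --series '[{"dx": 0,"dy": 0,"dz": 0,"roll": 0},{"dx": 0,"dy": 0,"dz": 0,"roll": 0},{"dx": 0,"dy": 0,"dz": 0,"roll": 0},{"dx": 0,"dy": 0,"dz": 0,"roll": 0},{"dx": 0,"dy": 0,"dz": -0.1,"roll": 0},{"dx": 0,"dy": 0,"dz": -0.4,"roll": 0},{"dx": 0,"dy": 0,"dz": -0.8,"roll": 0},{"dx": 0,"dy": 0,"dz": -0.8,"roll": 0},{"dx": 0,"dy": 0,"dz": 0,"roll": 0},{"dx": 0,"dy": 0,"dz": 0,"roll": 0}]'

```text
t: 7.4
position: [531.3, -51.1, 228.8]
ee_rot: [0.442, 3.107, -0.001]
force: [-0.8, -0.1, -0.6]
width: 0.4
gripper_force: 0.0
```

Run:
```python
from bench import ctrl
import cv2,numpy as np
d=ctrl.read_camera("side");cv2.imwrite("pics/side1.png",d["frame"])
print(ctrl.observe()["position"],ctrl.observe()["force"])
d0=np.load("side0.npz");dd=np.abs(d["frame"].astype(int)-d0["frame"]).sum(2)
red=lambda f:np.argwhere((f[...,2]>180)&(f[...,1]<60)&(f[...,0]<60)).mean(0)
print(red(d["frame"]),red(d0["frame"]))
```

```text
[530.12378752 -50.74877706 227.11158201] [-0.00272622 -0.49123177 -0.74601539]
[176.23036649 316.46073298] [176.24806202 316.46770026]
```

View pics/side1.png

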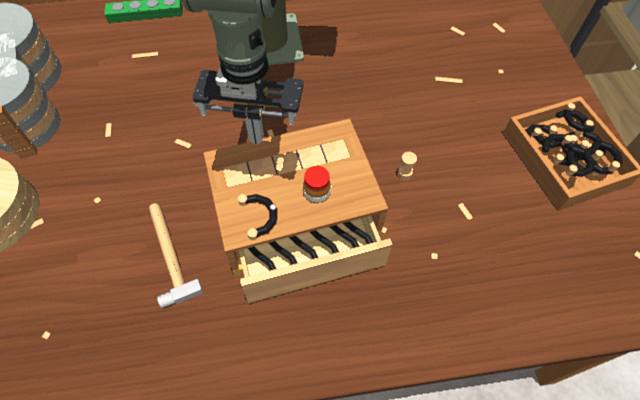

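The drawer is out, its front running (245,290)–(390,250). The jar, clamps and hammer haven't moved, and the arm is clear at z 227. I'll let things settle, check how far out the drawer is, and hand in.

Emit:
apply_moves --series '[{"dx": 0,"dy": 0,"dz": -0.3,"roll": 0},{"dx": 0,"dy": 0,"dz": 0,"roll": 0},{"dx": 0,"dy": 0,"dz": 0,"roll": 0},{"dx": 0,"dy": 0,"dz": 0,"roll": 0},{"dx": 0,"dy": 0,"dz": 0,"roll": 0}]'

```text
t: 7.95
position: [529.8, -50.6, 241.7]
ee_rot: [-0.442, -3.108, -0.0]
force: [-0.5, -0.3, -0.2]
width: 0.7
gripper_force: 0.0
```

Run:
```python
from h import *
from bench import ctrl
d=ctrl.read_camera("side")
ex=np.array([.990,.138])
u,v=np.meshgrid(range(230,400),range(225,300));u=u.ravel();v=v.ravel()
z=d["depth"][v,u];W=(np.c_[u,v,np.ones(len(u))]@np.linalg.inv(d["K"]).T*z[:,None]-d["t"])@d["R"]
a=W[:,:2]@ex
k=W[:,2]>80
# chest edge at z~130, drawer front at z<125
print("chest edge",np.percentile(a[W[:,2]>127],99.5),"drawer front",np.percentile(a[k&(W[:,2]<124)],99.5))
print(ctrl.close_job())
```

```text
chest edge 1093.7583461812326 drawer front 754.7498037805065
the job is handed in; nothing more can be done
None
```

The hidden catch was the square at y = -54 mm; I pressed it fully in (about 6 mm) and the drawer sprang open untouched, with the jar, clamps and hammer unmoved in the picture, the arm clear and the job handed in at about 8 s; the 60 mm opening was judged by eye because my last depth check gave an unusable chest-edge reading, and no verdict came back.

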